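# Find a brake's take-up point and set the memory hand to it

### The job

Find the free play of the drum brake on the test stand: push the red-gripped lever sideways with closed fingers, from the left end of its scale towards the right, through its light free play until the shoes bite and the resistance firms up to about 12 N, and hold it there for about half a second without ever forcing it past 20 N. Let go of the lever, which stays where the brake took up, and note its travel by turning the yellow memory hand so that it lies exactly in line with the lever. Leave the lever there, the hand released, and the things round about undisturbed.

Things in the scene. Friction and masses are not known exactly. Their poses are not given: they have to be found in the camera images.
- brake_stand: Fixed grey plate 200x120x12 mm with an aluminium brake drum (84 mm wide, top z 34) and a white arc scale (radius 129-175 mm round the pivot, z 42 to 47). All z in these texts are mm above the bench. Origin on the underside, 30 mm from its centre towards the scale; x axis points from the scale to the drum, roughly away from the robot, z up. The vertical pivot stands at x +85 mm, y 0.
- pivot (a point): Top (z 100) of the vertical pivot, the common axis of lever and memory hand; its axes are the stand's. From here the lever (and likewise the hand) points in the stand's direction (-cos(q-0.65), -sin(q-0.65)), q being its joint value in rad. A green lamp hangs 0.55 m over the bench, to the right behind the stand: come from the robot's side.
- brake_lever (a joint): Lever angle q about the pivot, rad, 0 to 1.3, growing counter-clockwise seen from above. 0 = left end of the scale seen from the robot; push it to the right (growing q). Starts at 0-0.15. No return spring: friction of 0.25 N m (2.3 N at the grip) keeps it where it is left. The shoes bite at a hidden angle, different each time, between 0.35 and 0.85; see lever_tip.
- lever_grip (a point): Centre of the top face of the lever's red upright round grip: 18 mm in diameter, free from z 84 to 122, 108 mm from the pivot. Site x axis lies along the lever, from the grip to the pivot. The force counted on the lever is all that the fingers do to it, so squeezing the grip counts too.
- lever_tip (a point): End of the lever's dark pointer, 133 mm from the pivot, z 80; the lever is a flat steel bar 14 mm wide, z 76 to 84. Beyond the bite the resistance climbs by 12 N m per rad, about 1 N per mm at the grip. Let go, the lever springs back to 0-0.03 rad beyond the bite angle and stays there.
- memory_hand (a joint): Angle of the yellow memory hand about the same pivot, with the same zero, sense and range as brake_lever: equal values mean that hand and lever are in line. Starts parked at 1.10-1.25 (right end); stays where it is left (friction 0.12 N m, under 1 N at the peg). It passes freely under the lever.
- memory_peg (a point): Centre of the top face of the memory hand's yellow upright round peg: 16 mm in diameter, free from z 62 to 107, 160 mm from the pivot, pinched from above. The hand is a flat yellow bar 9 mm wide, z 57 to 62. Site x axis lies along the hand, from the peg to the pivot.
- glue_bottle: Loose brown bottle with white cap, 36 x 36 x 75 mm; bystander. Origin under its centre.
- oil_can: Loose copper-coloured oil can with a long spout, 64 x 64 x 125 mm; bystander. Origin under its centre.
- feeler_tin: Loose flat yellow and green tin, 62 x 81 x 16 mm; bystander. Origin under its centre.
- cutter_3: Loose round steel cutter, 48 x 48 x 20 mm; bystander. Origin under its centre.
- hex_bolt_1: Loose bolt standing on its head, 19 x 22 x 52 mm; bystander. Origin under its centre.
- tin_4: Loose small brass-coloured lidded tin, 34 x 34 x 26 mm; bystander. Origin under its centre.

How it is judged (in metres and radians):
On the way, in this order (a step that is already met when the one before it is completed fails the run):
1. the fingers hold the lever against the bite: pushed with more than 8 N, beyond 0.3 rad, standing still, for 0.3 s (contact force between the fingers and brake_lever above 8 N and value of joint brake_lever above 0.3 rad and velocity of joint brake_lever between -0.1 and 0.1 rad/s), for 0.3 s.
2. the lever is let go and the memory hand lies in line with it (contact force between each of the fingers, the arm and brake_lever below 0.5 N and angle between the x axis of memory_peg and the x axis of lever_grip, either way round below 0.03 rad), for 0.2 s.
At the end, for the whole second after the job is handed in: The lever rests released where the brake took up (beyond 0.33 rad), and the memory hand rests released in line with it within 0.03 rad (about 5 mm at the peg) (angle between the x axis of memory_peg and the x axis of lever_grip, either way round below 0.03 rad and value of joint brake_lever above 0.33 rad and velocity of joint memory_hand between -0.02 and 0.02 rad/s and velocity of joint brake_lever between -0.02 and 0.02 rad/s); the robot touches nothing.
It fails at once if the lever is forced: more than 20 N on it (contact force between any of the fingers, the arm and brake_lever above 20 N).
It fails at once if a bystander is moved by more than 25 mm (distance of any of glue_bottle, oil_can, feeler_tin, cutter_3, hex_bolt_1, tin_4 from where it was at the start of the episode above 0.025 m).
It also fails if it takes over 61 s, if anything falls off the work surface, if the arm or the gripper's body presses on something with over 40 N, if the wrist force passes 120 N, or if a joint passes its speed limit or range.

### The arm

A 7-joint arm with a two-finger parallel gripper is mounted at the origin on a cart in front of the work surface, level with it; the furniture and walls round the work are solid. World frame = base frame: x ahead of the robot, y to its left, z up, the work surface at z = 0. Lengths are in m, angles in degrees, forces in N, time in s.
With the tool pointing down it reaches from about 0.35 to 0.775 m from the base axis. Payload 3.1 kg.
Tool frame: the origin (TCP) lies on the centre line of the jaws, within the pads' length; the fingertips stand 17 mm ahead of it and the grasp point (between the pads) lies 2 mm behind it (robot.tip_reach is the distance from the TCP to the fingertips, in m); z points along the fingers, y is the direction in which the jaws open and shut (so a half turn about z gives the same grasp; the last joint's range is limited). The gripper opens to 85 mm and grips with 20 to 120 N. Pads are 22 mm wide; open, the fingers measure 114 mm over their backs; the gripper's body (76 mm by 85 mm) begins 54 mm behind the grasp point. The pads swing forward as they close: fully open they stand 13 mm farther back than shut.
Start: joints at [-76.186, 17.813, 0.802, 86.603, -0.252, 75.585, -1.558], TCP at [0.153, 0.528, 0.248] pointing down, gripper open.
Joint ranges: [-154.91, 154.91], [-16.99, 109.72], [-72.82, 74.43], [7.12, 147.25], [-82.49, 262.49], [11.32, 116.49], [-174.64, 174.64]. Speed limits (degrees/s): [159.86, 159.86, 180, 180, 180, 180, 180].

### API

Orientations are given as [roll, pitch, yaw] about the fixed x, y, z axes, in that order (R = Rz(yaw) Ry(pitch) Rx(roll)).
In Python, from station import robot, fingers, vision, workorder, recognise gives the robot as it stands. Calls block until the motion is done:
- robot.move_to(position, orientation): joint-space move of the TCP to a pose.
- robot.line_to(position, orientation=None, velocity=0.15, f_stop=None): straight line of the TCP; orientation=None keeps the orientation; velocity is the mean speed in m/s. With f_stop (N) it stops when the force on the tool has changed by that much, and returns True; else False.
- robot.move_j(angles): joint-space move.
- fingers.gripper_to(opening, force=None): opening from 0.0 (shut) to 1.0 (fully open); force is the grip in N (None keeps the last); returns when the fingers have stopped.
- robot.pause(seconds).
- robot.inverse_kinematics(position, orientation): joint angles nearest the present ones, or None.
- vision.grab_frame(name): name is "scene" or "top"; returns the picture (420x560x3 uint8, red, green, blue); there is no depth.
- vision.calibration(name): a dict with "mtx" (3x3 intrinsics, pixels), "extrinsics" (4x4, takes a point from world to camera coordinates). Camera axes: x right, y up, looking along -z (the intrinsics and any distortion apply to the point x, -y, -z); pixel columns grow to the right and rows downward; lengths in m; the calibration is good to about 2 mm. A picture is of the moment at which its call begins. calibration takes no time and is no camera call.
A pose or a line that the arm cannot do raises robot.PlanningError and nothing moves.
- workorder.close_job(): hands the job in, once; it reports no verdict.
Trained networks look in the newest picture that a camera, given by its name, has taken for a name from the list of things; names that differ only in an ending like _2 or _b are one class to them, and where a whole thing is asked for, a point or a joint stands for the part that bears it (a point fixed in the world has none). Each returns a list of dicts, best first, with "p" (0 to 1); they miss things now and then, are a little off and sometimes report something else, mostly with a low value. They report only what shows in the picture. A call takes as long as a camera call.
- recognise(label, camera): "rect" ([centre column, centre row, width, height] in pixels, round what is visible of it).
Readings, each from a call of its own:
- robot.current_time_s(): time.
- robot.current_joint_positions(): joint angles.
- robot.current_dq(): joint speeds.
- robot.current_joint_torque(): joint torques, N m.
- robot.current_tool_pos(): TCP position.
- robot.current_eef_rot(): TCP orientation.
- robot.current_contact_force(): force on the tool from outside, world axes, zero at the start.
- robot.current_torque(): the same for the moment, N m.
- robot.current_finger_gap(): opening from 0.0 (shut) to 1.0 (fully open).
Only numpy, scipy, OpenCV 4.12 (cv2) and the standard library are available. Lean on these libraries where they do the work, as an engineer would, in place of code of your own. Each camera call takes 0.05 s, during which the arm holds its last target. There are 200 camera calls.

## Working session

There is one attempt and no reset: what is moved stays moved. The work goes in short steps, each a Python script; the robot and the scene stay as the last script left them, time stands still between calls to the robot, and variables do not carry over. Pictures are saved under pics/ and viewed, about 8 in all and at most 12, crops included, and the job is handed in when it is done.

```bash
mkdir -p pics; ls; python3 - <<'E'
from station import robot, fingers, vision, workorder, recognise
import cv2
for n in("scene","top"):
    cv2.imwrite(f"pics/{n}0.png",cv2.resize(vision.grab_frame(n)[:,:,::-1],(800,600)))
    c=vision.calibration(n);print(c)
    for l in["brake_stand","lever_grip","lever_tip","memory_peg","memory_hand","brake_lever","glue_bottle","oil_can","feeler_tin","cutter_3","hex_bolt_1","tin_4"]:
        print(l,[(d["rect"],round(d["p"],2)) for d in recognise(l,n)[:2]])
print(robot.current_time_s(),robot.current_tool_pos(),robot.current_eef_rot(),robot.current_contact_force())
E
```

```text
pics
{'mtx': array([[385.14977476,   0.        , 274.65571337],
       [  0.        , 385.14977476, 208.95392083],
       [  0.        ,   0.        ,   1.        ]]), 'extrinsics': array([[ 0.5192693 , -0.85421798,  0.02590432, -0.5193106 ],
       [ 0.35640849,  0.24400708,  0.9019055 , -0.24426035],
       [-0.77674474, -0.45909932,  0.43115592, -0.52926387],
       [ 0.        ,  0.        ,  0.        ,  1.        ]])}
brake_stand [([235.3, 235.7, 109.3, 79.8], 0.8)]
lever_grip [([233.6, 206.6, 62.5, 24.3], 0.89)]
lever_tip [([233.2, 203.8, 64.2, 23.8], 0.77)]
memory_peg [([250.1, 233.8, 26.9, 42.7], 0.68)]
memory_hand [([251.1, 236.2, 26.9, 39.5], 0.76), ([285.8, 218.2, 31.5, 18.6], 0.44)]
brake_lever [([236.1, 207.2, 50.8, 22.7], 0.77), ([250.7, 235.7, 27.8, 39.5], 0.33)]
glue_bottle []
oil_can [([259.9, 191.7, 21.0, 43.4], 0.61)]
feeler_tin []
cutter_3 [([335.3, 243.9, 25.0, 16.6], 0.83)]
hex_bolt_1 []
tin_4 []
{'mtx': array([[497.51831553,   0.        , 284.47873814],
       [  0.        , 497.51831553, 203.24282386],
       [  0.        ,   0.        ,   1.        ]]), 'ext
[... 286 characters left out ...]
24.4, 117.4], 0.62), ([232.6, 226.2, 56.5, 60.9], 0.26)]
lever_grip [([231.6, 223.4, 56.5, 60.4], 0.97)]
lever_tip [([233.2, 226.8, 58.2, 66.3], 0.82)]
memory_peg [([272.7, 252.8, 34.6, 76.2], 0.77)]
memory_hand [([270.4, 248.6, 40.1, 84.3], 0.68)]
brake_lever []
glue_bottle [([303.4, 161.8, 22.2, 22.0], 0.69)]
oil_can [([207.2, 138.2, 38.7, 36.4], 0.66)]
feeler_tin [([258.7, 142.2, 40.8, 43.5], 0.73), ([300.8, 160.4, 21.7, 25.3], 0.63)]
cutter_3 [([341.2, 170.8, 29.4, 23.7], 0.81)]
hex_bolt_1 [([373.6, 204.9, 7.3, 9.6], 0.52)]
tin_4 [([348.0, 219.8, 18.3, 17.0], 0.56)]
1.3 [0.15344672 0.52818767 0.24832108] [1.79996625e+02 2.00577333e-03 1.63803288e+02] [-0.06064954 -0.83714209  0.37317334]
```

View pics/top0.png

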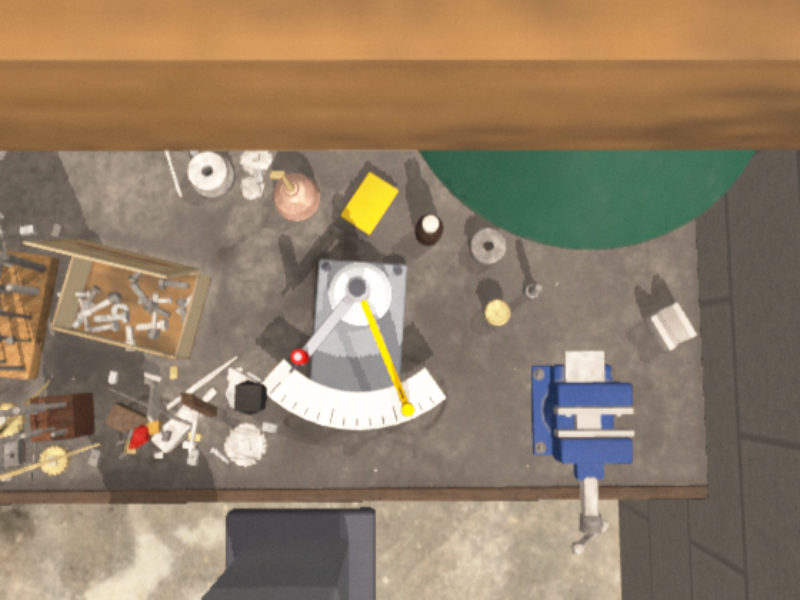

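View pics/scene0.png

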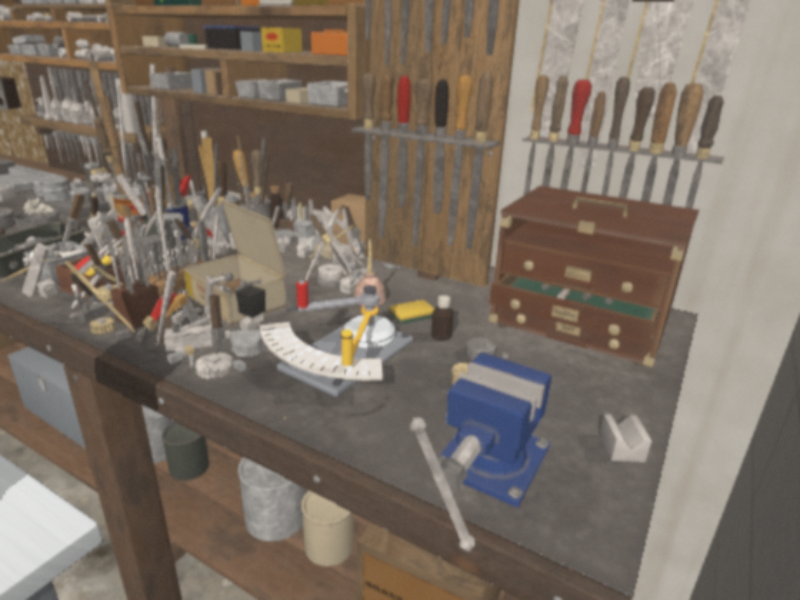

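```bash
python3 - <<'E'
import cv2
a=cv2.imread("pics/top0.png")
import numpy as np
from station import vision
im=vision.grab_frame("top")[:,:,::-1]
cv2.imwrite("pics/top1.png",cv2.resize(im[170:310,170:350],(800,622),interpolation=cv2.INTER_CUBIC)[:600])
E
```

```text
(no output)
```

View pics/top1.png

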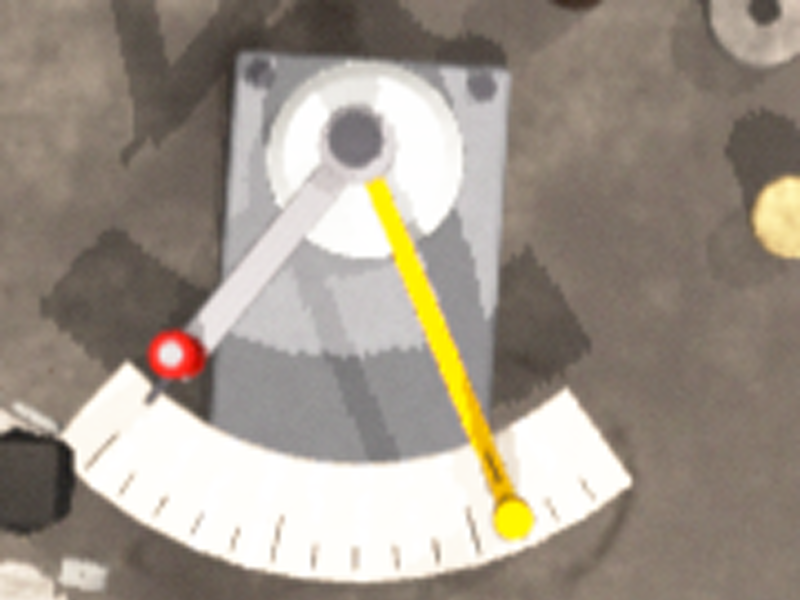

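The top view shows the pivot at (250,201), the red grip at (209,250) near the left end, and the yellow peg at (285,287). The green lamp is at upper right, behind the stand.

```bash
cat > h.py <<'E'
from station import robot, fingers, vision, workorder, recognise
import numpy as np, cv2
def ray(n,u,v):
    c=vision.calibration(n);K,E=c["mtx"],c["extrinsics"];R,t=E[:3,:3],E[:3,3]
    d=np.linalg.inv(K)@[u,v,1];return -R.T@t,R.T@(d*[1,-1,-1])
def unproj(n,u,v,z):
    o,d=ray(n,u,v);return (o+d*(z-o[2])/d[2])
def blob(im,lo,hi,box):
    x0,y0,x1,y1=box;h=cv2.cvtColor(im,cv2.COLOR_RGB2HSV)[y0:y1,x0:x1]
    if lo[0]<0: h=h.copy();h[...,0]=(h[...,0].astype(int)+90)%180;lo=(lo[0]+90,)+lo[1:];hi=(hi[0]+90,)+hi[1:]
    m=cv2.inRange(h,lo,hi);n,l,s,c=cv2.connectedComponentsWithStats(m)
    k=1+np.argmax(s[1:,4]);ys,xs=np.nonzero(l==k)
    return c[k]+[x0,y0],s[k],np.c_[xs+x0,ys+y0]
E
python3 - <<'E'
from h import *
im=vision.grab_frame("top")
P=unproj("top",249.9,200.6,.1);print("pivot",P)
r=blob(im,(-10,130,80),(10,255,255),(170,190,330,310));print(r[:2]);G=unproj("top",*r[0],.115);print("grip",G)
g=unproj("top",285.4,286.6,.107);print("peg",g)
for n,a in(("grip",G),("peg",g)):
    d=a-P;print(n,np.hypot(*d[:2]),np.degrees(np.arctan2(-d[1],-d[0])))
# stand corners at z=.012 (crop px)
for u,v in((237,52),(509,72),(213,420),(493,398)): print(unproj("top",170+u/4.444,170+v/4.444,.012))
for nm,u,v in(("arcL",65,440),("arcR",632,482)): 
    a=unproj("top",170+u/4.444,170+v/4.444,.047)-P;print(nm,np.hypot(*a[:2]),np.degrees(np.arctan2(-a[1],-a[0])))
E
```

```text
pivot [ 0.61710875 -0.1886744   0.1       ]
(array([209.32631579, 249.43157895]), array([33, 54, 14, 12, 95], dtype=int32))
grip [ 0.53265758 -0.12104859  0.115     ]
peg [ 0.46916837 -0.24950413  0.107     ]
grip 0.1081908104101598 -38.686636052219875
peg 0.15995815809591507 22.35135009863121
[ 0.66359975 -0.13250303  0.012     ]
[ 0.65437154 -0.25030279  0.012     ]
[ 0.50538548 -0.12338763  0.012     ]
[ 0.51398514 -0.24265162  0.012     ]
arcL 0.16996704475892271 -45.63143084720325
arcR 0.17634521090878846 38.83829276089538
```

```bash
cat >> h.py <<'E'
P=np.array([.6171,-.1887]); PSI=-4.5; RG=.1082
def phi(q): return np.degrees(q)-37.24+PSI+180
def polar(q,r,off=0.):   # point at radius r of the lever at q, shifted by off along growing q
    f=np.radians(phi(q));return P+r*np.array([np.cos(f),np.sin(f)])+off*np.array([-np.sin(f),np.cos(f)])
def wrap(a): return (a+180)%360-180
def pushrot(q): return [180,0,wrap(phi(q)-90)]   # tool x against/along tangent
def qof(p): 
    d=P-np.asarray(p)[:2];return np.radians(wrap(np.degrees(np.arctan2(d[1],d[0]))+37.24-PSI))
E
python3 - <<'E'
from h import *
print(pushrot(.05),pushrot(.9))
for q in(.05,.5,.95): print(robot.inverse_kinematics([*polar(q,RG,-.02),.109],pushrot(q)))
fingers.gripper_to(0,20)
p=robot.current_tool_pos()
robot.line_to([.13,.44,.42],velocity=.25)
robot.move_to([.42,-.02,.40],[180,0,51])
robot.move_to([*polar(.053,RG,-.05),.25],pushrot(.053))
robot.line_to([*polar(.053,RG,-.05),.110],velocity=.1)
print(robot.current_joint_positions(),robot.current_tool_pos(),robot.current_eef_rot(),robot.current_contact_force(),robot.current_time_s(),robot.tip_reach)
cv2.imwrite("pics/s2.png",cv2.resize(vision.grab_frame("scene")[130:310,150:390][:,:,::-1],(800,600)))
E
```

```text
[180, 0, np.float64(51.1247889756541)] [180, 0, np.float64(99.8262015617741)]
[-30.7810633   36.13725523  58.78270836  98.42012578 -33.77260416
  65.12704362  -0.83082309]
[-29.25712023  35.5578813   62.35906502 101.56180401 -34.7372276
  64.69964295  31.38615063]
[-18.55851737  31.96467065  52.97549652 100.38463365 -28.54399301
  62.19383468  56.73253919]
[-31.61485995  37.00480766  57.25240306  95.92806639 -33.68107339
  65.9489688   -4.02206603] [ 0.56446321 -0.0822967   0.11070177] [ 1.79925373e+02 -4.02933197e-02  5.12937671e+01] [-0.62698797 -0.73616686 -0.56368795] 7.4833 0.017
```

View pics/s2.png

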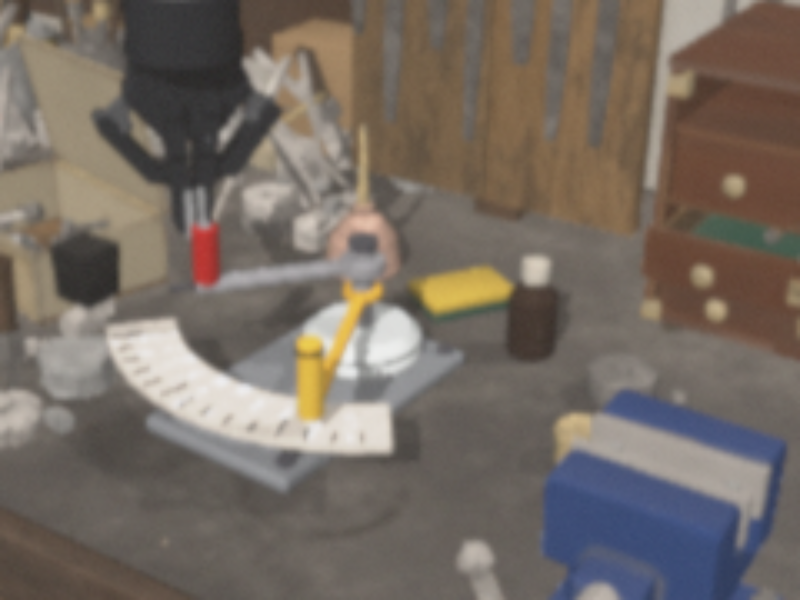

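The closed fingers are behind (left of) the red grip and the path ahead is clear. Next I push along the arc with force monitoring.

```bash
python3 - <<'E'
from h import *
def F(): return np.mean([robot.current_contact_force() for _ in range(4)],axis=0)
def go(q,off,v=.04): robot.line_to([*polar(q,RG,off),.110],pushrot(q),velocity=v)
f0=F(); q=.053
def tang(q):
    f=F()-f0;a=np.radians(phi(q));return -(f[:2]@[-np.sin(a),np.cos(a)]),np.linalg.norm(f)
go(q,-.022);print("pre",tang(q),robot.current_time_s())
while q<1.0:
    t,n=tang(q)
    q+=.03 if max(t,n)<4.5 else .008
    go(q,-.020); robot.pause(.05); t,n=tang(q)
    print(round(q,3),round(t,2),round(n,2),round(robot.current_time_s(),2))
    if max(t,n)>11.5: break
robot.pause(.7); print("hold",tang(q),robot.current_tool_pos(),robot.current_time_s())
E
```

```text
pre (np.float64(0.5484761781046572), np.float64(1.47232360349447)) 8.3833
0.083 0.3 0.91 8.72
0.113 1.39 1.88 9.02
0.143 0.83 1.73 9.32
0.173 1.96 2.05 9.62
0.203 0.94 1.39 9.92
0.233 1.62 1.65 10.22
0.263 1.0 2.39 10.52
0.293 1.92 2.13 10.82
0.323 1.06 1.35 11.12
0.353 1.81 2.05 11.42
0.383 0.14 1.01 11.72
0.413 1.24 2.04 12.02
0.443 2.67 3.08 12.32
0.473 4.83 5.02 12.62
0.481 6.41 6.5 12.92
0.489 6.44 6.57 13.22
0.497 7.31 7.49 13.52
0.505 6.65 6.76 13.82
0.513 5.64 5.75 14.12
0.521 7.33 7.37 14.42
0.529 7.89 7.97 14.72
0.537 8.86 9.24 15.02
0.545 9.54 9.7 15.32
0.553 9.59 9.75 15.62
0.561 8.7 8.9 15.92
0.569 10.24 10.52 16.22
0.577 10.18 10.6 16.52
0.585 11.14 11.46 16.82
0.593 12.71 13.03 17.12
hold (np.float64(10.963017696178788), np.float64(11.670681923894536)) [ 0.51395029 -0.14876886  0.10998254] 17.8167
```

```bash
python3 - <<'E'
from h import *
q=.593
robot.line_to([*polar(q,RG,-.02-.045),.110],velocity=.08)
robot.line_to([*polar(q,RG,-.065),.22],velocity=.2)
robot.move_to([.36,-.02,.30],[180,0,30])
fingers.gripper_to(.55,20)
im=vision.grab_frame("top")
cv2.imwrite("pics/top3.png",cv2.resize(im[170:310,170:350][:,:,::-1],(770,600),interpolation=cv2.INTER_CUBIC))
r=blob(im,(-10,130,80),(10,255,255),(190,190,330,310));print(r[:2])
G=unproj("top",*r[0],.115);print(G,np.hypot(*(G[:2]-P)),"qL",qof(G))
y=blob(im,(22,150,120),(34,255,255),(190,190,330,310));print(y[:2])
print(robot.current_time_s(),robot.current_contact_force(),robot.current_finger_gap())
E
```

```text
(array([231.25675676, 261.        ]), array([35, 66, 13, 11, 74], dtype=int32))
[ 0.51299164 -0.15820817  0.115     ] 0.10848181049453735 qL 0.44358341548683394
(array([270.9425, 251.915 ]), array([ 63,  20,  37,  81, 400], dtype=int32))
21.0083 [0.51902234 0.28140475 0.29135622] 0.5511629198723199
```

View pics/top3.png

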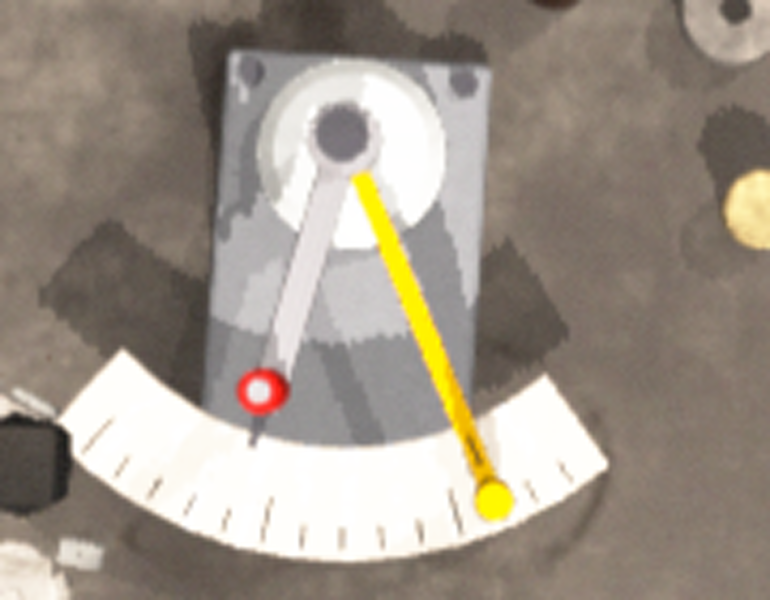

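The lever rests at q≈0.444, with the grip at (231,261), and has been released. Next I pinch the peg and swing the hand.

```bash
python3 - <<'E'
from h import *
rot=lambda q:[180,0,wrap(phi(q)-180)]
q0,q1,Z,R=1.119,.444,.092,.160
robot.move_to([*polar(q0,R),.19],rot(q0))
print(robot.current_joint_positions(),robot.line_to([*polar(q0,R),Z],velocity=.1,f_stop=8))
fingers.gripper_to(0,20)
print(robot.current_tool_pos(),robot.current_contact_force(),robot.current_finger_gap(),robot.current_time_s())
for q in np.linspace(q0,q1,9)[1:]:
    robot.line_to([*polar(q,R),Z],rot(q),velocity=.08)
    f=robot.current_contact_force();print(round(q,3),np.round(f,1))
robot.pause(.3)
print(qof(robot.current_tool_pos()),robot.current_finger_gap(),robot.current_time_s())
im=vision.grab_frame("scene")
cv2.imwrite("pics/s4.png",cv2.resize(im[130:310,150:390][:,:,::-1],(800,600)))
E
```

```text
[ 31.82467039  18.13655014  -7.40606053  94.62690696   2.40343924
  67.34405878 -43.63090062] False
[ 0.46948106 -0.24976739  0.09260402] [-0.54763638  0.15917246  2.73926663] 0.1819515194010544 23.5917
1.035 [-1.   0.3  4.3]
0.95 [-2.2  0.3  5.1]
0.866 [-2.4 -0.1  5.9]
0.782 [-2.  -0.   5.9]
0.697 [-2.   0.4  6.5]
0.613 [-2.6  0.4  7. ]
0.528 [-4.3 -0.1  8.1]
0.444 [-2.9 -0.4  7.6]
0.4442872991923556 0.1806318294252847 26.425
```

View pics/s4.png

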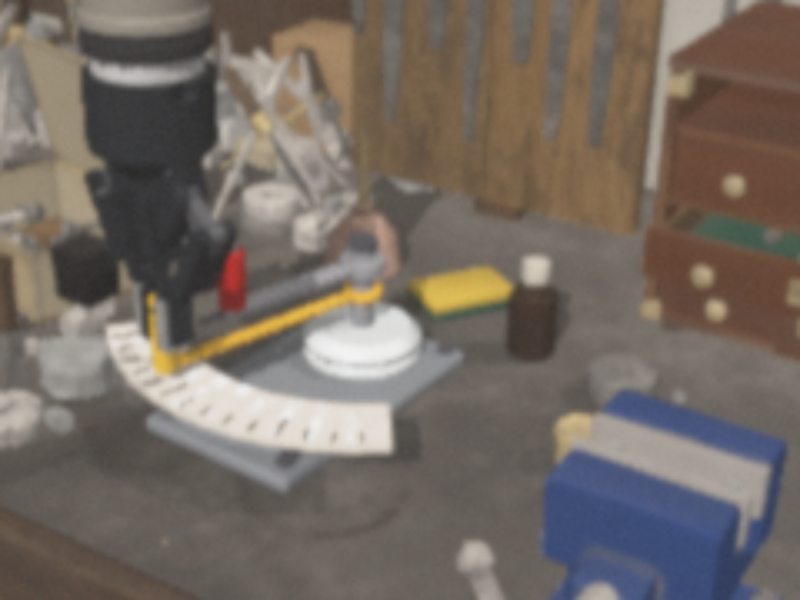

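The peg is in the jaws and the hand is under the lever. I'll release it, retreat and check.

```bash
python3 - <<'E'
from h import *
fingers.gripper_to(.45)
p=robot.current_tool_pos()
robot.line_to([p[0],p[1],.20],velocity=.1)
robot.move_to([.36,-.02,.30],[180,0,30])
im=vision.grab_frame("top")
cv2.imwrite("pics/top5.png",cv2.resize(im[180:310,190:310][:,:,::-1],(554,600),interpolation=cv2.INTER_CUBIC))
r=blob(im,(-10,130,80),(10,255,255),(190,190,330,310));print(r[:2])
G=unproj("top",*r[0],.115);print("qL",qof(G),np.hypot(*(G[:2]-P)))
y=blob(im,(22,150,120),(34,255,255),(190,265,330,310));print(y[:2]);g=unproj("top",*y[0],.100);print("qH",qof(g),np.hypot(*(g[:2]-P)))
print(robot.current_time_s(),robot.current_contact_force())
E
```

```text
(array([231.12328767, 260.8630137 ]), array([35, 66, 13, 11, 73], dtype=int32))
qL 0.4409784521063669 0.1083239382645686
(array([226.34306569, 283.71532847]), array([ 29,   1,  16,  29, 137], dtype=int32))
qH 0.4548370659872741 0.1483464788594699
28.8917 [0.1196029  0.56694532 0.46471246]
```

View pics/top5.png

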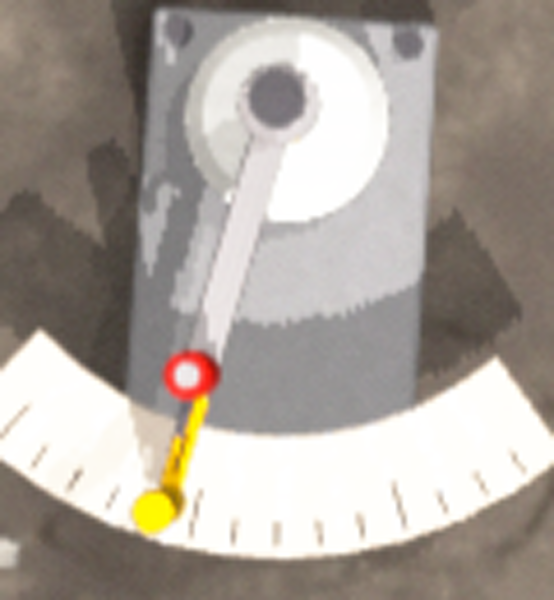

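```bash
python3 - <<'E'
from h import *
im=cv2.resize(vision.grab_frame("top")[180:310,190:310],None,fx=8,fy=8,interpolation=cv2.INTER_CUBIC)
px=lambda c:(190+(c[0]+.5)/8-.5,180+(c[1]+.5)/8-.5)
def circ(lo,hi,box,cut=None):
    c,s,pts=blob(im,lo,hi,box);m=np.zeros(im.shape[:2],np.uint8);m[pts[:,1],pts[:,0]]=255
    d=cv2.distanceTransform(cv2.morphologyEx(m,cv2.MORPH_CLOSE,np.ones((41,41))),cv2.DIST_L2,5)
    yy,xx=np.nonzero(d>d.max()-1);return px((xx.mean(),yy.mean())),d.max()/8
for n,a,z in(("grip",circ((-10,110,70),(10,255,255),(0,400,960,1040)),.118),("peg",circ((22,140,180),(34,255,255),(0,500,960,1040)),.107),("hub",(px((277*8/4.615,97*8/4.615)),0),.1)):
    g=unproj("top",*a[0],z);print(n,a,g,qof(g),np.hypot(*(g[:2]-P)))
E
```

```text
grip ((np.float64(230.66666666666666), np.float64(260.578125)), np.float32(5.045349)) [ 0.51373667 -0.15749428  0.118     ] 0.4352985301707189 0.10797117632983463
peg ((np.float64(228.25625), np.float64(279.19375)), np.float32(2.25)) [ 0.48223739 -0.15252862  0.107     ] 0.466458526324696 0.1396291257960175
hub ((249.5841684723727, 200.5809182015168), 0) [ 0.61714464 -0.18812487  0.1       ] -0.9197550851042691 0.0005768603707402415
```

```bash
python3 - <<'E'
from h import *
px=lambda x,y:(190+(x+.5)/4.615-.5,180+(y+.5)/4.615-.5)
im=vision.grab_frame("top")
y=blob(im,(20,120,225),(36,255,255),(190,285,260,310));print(y[:2],px(155,511))
for n,a,z in(("grip",px(188,374),.122),("peg",px(155,511),.107),("pegblob",y[0],.106)):
    g=unproj("top",*a,z)
    print(n,qof(g),np.hypot(*(g[:2]-P)))
# scene camera cross-check: predicted vs seen, both at q
s=vision.grab_frame("scene");c=vision.calibration("scene")
def proj(p):
    v=c["extrinsics"]@[*p,1];v=c["mtx"]@(v[:3]*[1,-1,-1]);return v[:2]/v[2]
print("pred grip",proj([*polar(.44,.108),.122]),"peg .44/.47",proj([*polar(.44,.16),.107]),proj([*polar(.47,.16),.107]))
cv2.imwrite("pics/s6.png",cv2.resize(s[180:255,180:280][:,:,::-1],(800,600),interpolation=cv2.INTER_CUBIC))
E
```

```text
(array([222.80597015, 290.52238806]), array([29,  1,  9, 10, 67], dtype=int32)) (223.19447453954496, 290.33423618634885)
grip 0.43409990049118885 0.10808569830318927
peg 0.44555406463588815 0.15984311155541767
pegblob 0.4416337667611438 0.16042254707327264
pred grip [219.72597931 204.03113527] peg .44/.47 [198.65328434 217.58318541] [199.97470542 218.40864328]
```

View pics/s6.png

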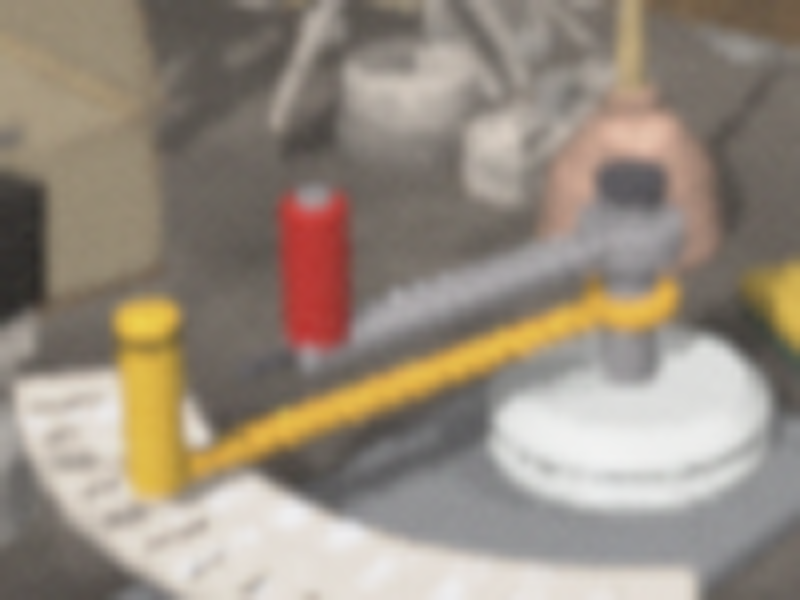

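```bash
python3 -c "
from h import *
workorder.close_job();print(robot.current_time_s())"
```

```text
the job is handed in; nothing more can be done
the job is handed in; nothing more can be done
```

The lever is parked where the brake took up, at about 0.44 rad, the memory hand lies in line with it, and the job is handed in. The handing-in call gave no verdict.

**Push:** I pushed the lever from about 0.05 rad with closed fingers along its arc. The resistance firmed up from about 0.45 rad. I held it for about 0.7 s at about 11–12 N; the highest reading was 13 N. The force sensor was noisy by about ±1 N.

**Memory hand:** I backed off the lever, pinched the yellow peg and swung the hand from 1.12 to 0.444 rad, then released it and drew the arm clear.

**Last checks:**
- From the top camera, the lever reads 0.434–0.441 rad and the hand 0.442–0.446 rad. That is about 0.01 rad apart, against the 0.03 rad allowed.
- My first two automatic readings of the hand (0.455 and 0.466 rad) landed partly on the bar rather than the peg, so I discarded them and redid the measurement on the peg top.
- The scene view shows nothing touching the lever or hand. I saw no bystander out of place, but I did not re-measure their positions.
- The robot clock was 28.9 s at the last reading, with only a few camera calls after that, so well under the 61 s limit.

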